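# Offer up the mould cover for screwing

## Task

Take the sanding block off the mould box, set it flat on the bare bench and let go. Then take the cover plate by its handle and finish while still holding it over the box the right way round, level and steady, about 20 mm above the flange, so that seen from straight above each threaded hole shows wholly within its hole in the cover and a workmate can start the screws. Never knock the cover against the box, and leave the other things alone.

Things in the scene. Friction and masses are not known exactly. Their poses are not given: they have to be found in the camera images.
- mould_box: the grey mould box, fixed to the bench: flange 180 (its x) x 140 (its y) x 12 mm round an open 104 x 56 mm cavity; the flange top lies 50 mm above the bench. Origin at the centre of its underside, on the bench. Four threaded holes of 8 mm in the flange; three are near corners, the fourth is set in from its corner, so the cover fits one way round only
- cover: the loose cover plate, dark steel-grey, 180 (its x) x 140 (its y) x 6 mm, about 0.36 kg, lying flat on the bench handle up; four 18 mm through holes in the same pattern as the threaded holes. Origin at the centre of its underside
- cover_grip (a point): centre of the black bar of the cover's handle, 35 mm above the plate's underside, axes as the cover's. The bar runs along the cover's x: 104 mm long, 14 mm thick (y), 24 mm tall, with a 17 mm gap between it and the plate; it stands on two steel posts 42 mm either side of the centre. The cover's centre of mass lies under this point
- block_centre (a point): centre of the brown sanding block (101 x 62 x 31 mm; x along its length, z up), half-way up; grasp it across the 62 mm. At the start it lies flat across the flange of the mould box, its length bridging the cavity
- sanding_block: the same sanding block; origin at the centre of its underside
- bare_bench (a point): a point on the bare bench top to the left of the work, with nothing within about 60 mm of it: one good place for the sanding block (any bare bench will do)
- thread0 (a point): mouth of threaded hole 0 (8 mm) at the flange's top (in the frame of the part: x along the long side, y along the short side, mm: -72, 50)
- cover_hole0 (a point): centre of the cover's hole 0 (18 mm), at the plate's underside (in the frame of the part: x along the long side, y along the short side, mm: -72, 50); belongs over thread0
- thread1 (a point): mouth of threaded hole 1 (8 mm) at the flange's top (in the frame of the part: x along the long side, y along the short side, mm: -72, -50)
- cover_hole1 (a point): centre of the cover's hole 1 (18 mm), at the plate's underside (in the frame of the part: x along the long side, y along the short side, mm: -72, -50); belongs over thread1
- thread2 (a point): mouth of threaded hole 2 (8 mm) at the flange's top (in the frame of the part: x along the long side, y along the short side, mm: 72, -50)
- cover_hole2 (a point): centre of the cover's hole 2 (18 mm), at the plate's underside (in the frame of the part: x along the long side, y along the short side, mm: 72, -50); belongs over thread2
- thread3 (a point): mouth of threaded hole 3 (8 mm) at the flange's top (in the frame of the part: x along the long side, y along the short side, mm: 36, 50 - the one set in from its corner)
- cover_hole3 (a point): centre of the cover's hole 3 (18 mm), at the plate's underside (in the frame of the part: x along the long side, y along the short side, mm: 36, 50 - the one set in from its corner); belongs over thread3
- wax_tin: the round wax tin (71 mm across, 35 mm high); origin at the centre of its underside. A bystander, to be left alone
- pigment_red: the small pigment jar with a white cap (38 mm across, 58 mm high) nearest the robot; origin at the centre of its underside. A bystander, to be left alone
- scrub_brush: the wooden scrubbing brush (130 x 58 x 39 mm); origin at the centre of its underside. A bystander, to be left alone
Mind the look-alikes: they are no part of the job. Leave any orange look-alike of the sanding_block alone.

How it is judged:
On the way, in this order (a step that is already met when the one before it is completed fails the run):
1. the sanding block lies flat on the bench, off the mould box and released (height (world z) of block_centre below 0.024 m and angle between block_centre's own z axis and vertical below 0.15 rad and contact force between sanding_block and mould_box below 0.1 N and contact force between sanding_block and the fingers below 0.1 N and linear speed of sanding_block below 0.02 m/s), for 0.2 s.
2. the cover is lifted off the bench by the fingers (height (world z) of cover_grip above 0.07 m and contact force between cover and the fingers above 1 N), for 0.2 s.
At the end, for the whole second after the job is handed in: Fingers hold the cover level (0.07 rad) and at rest, each hole within 5 mm of its threaded hole seen from above, underside 8-35 mm over the flange, touching neither box nor sanding block; the block lies flat on the bench, released, at rest, clear of the box (all of step 1 and horizontal distance between cover_hole0 and thread0 below 0.005 m and horizontal distance between cover_hole1 and thread1 below 0.005 m and horizontal distance between cover_hole2 and thread2 below 0.005 m and horizontal distance between cover_hole3 and thread3 below 0.005 m and z of cover_grip in the frame of mould_box between 0.093 and 0.12 m and angle between cover_grip's own z axis and vertical below 0.07 rad and contact force between cover and the fingers above 1 N and contact force between cover and mould_box below 0.2 N and contact force between cover and sanding_block below 0.2 N and linear speed of cover below 0.02 m/s and angular speed of cover below 0.15 rad/s); the arm keeps its last pose, push and grip.
It fails at once if the cover is knocked against or set on the mould box (over 2 N) (contact force between cover and mould_box above 2 N).
It fails at once if the wax tin is moved by more than 20 mm (distance of wax_tin from where it was at the start of the episode above 0.02 m).
It fails at once if the pigment red is moved by more than 20 mm (distance of pigment_red from where it was at the start of the episode above 0.02 m).
It fails at once if the scrub brush is moved by more than 20 mm (distance of scrub_brush from where it was at the start of the episode above 0.02 m).
It also fails if it takes over 53 s, if anything falls off the work surface, if the arm or the gripper's body presses on something with over 40 N, if the wrist force passes 120 N, or if a joint passes its speed limit or range.

## Robot

A 6-joint arm with a two-finger parallel gripper is mounted at the origin on a cart in front of the work surface, level with it; the furniture and walls round the work are solid. World frame = base frame: x ahead of the robot, y to its left, z up, the work surface at z = 0. Lengths are in m, angles in rad, forces in N, time in s.
With the tool pointing down it reaches from about 0.35 to 0.925 m from the base axis. Payload 6.4 kg.
Tool frame: the origin (TCP) lies midway between the tips of the shut fingers; the grasp point (between the pads) lies 19 mm behind it (grip_depth is the distance from the TCP to the grasp point, in m); z points along the fingers, y is the line along which they close (so a half turn about z gives the same grasp; the last joint's range is limited). The gripper opens to 94 mm and grips with 3 to 60 N. Pads are 16 mm wide; open, the fingers measure 119 mm over their backs; the gripper's body (75 mm by 177 mm) begins 78 mm behind the grasp point.
Start: joints at [0.936, 0.245, 1.558, -0, 1.339, -0.174], TCP at [0.289, 0.582, 0.205] pointing down, gripper open.
Joint ranges: [-3.13, 3.13], [-1.02, 2.26], [0.13, 2.54], [-0.95, 4.09], [0.21, 2.88], [-2.74, 2.74]. Speed limits (rad/s): [2.57, 2.57, 3.14, 3.14, 3.14, 3.14].

## Interface

Orientations are given as a unit quaternion [x, y, z, w].
In Python, from cell import sense, snapshot, job_done, boxes_of, outline_of, landmark_of, grip_depth gives the robot as it stands.
- The arm moves only by the tool step_arm, never from a script. Its argument "steps" is one flat list of numbers, 7 for each row, row after row: the shift along the world's x, y, z in cm, then the turn, a rotation vector about the world's x, y, z in degrees, then the gripper command: -1 is shut, 1 is fully open, values between are in proportion. In form: [tx, ty, tz, ax, ay, az, fingers, tx, ty, tz, ax, ay, az, fingers, ...]. A call has 1 to 12 rows; each row is the pose to reach, as a shift and turn from the pose commanded when the call began; what a row does not reach only later rows make up. A row lasts 1/8 s, in which the tool goes at most 62.5 mm and 10.7 degrees, less where a joint would pass 70% of its speed; a pose out of reach is approached as far as the arm can. A call with a gripper value outside its range is refused whole. The fingers move at their own pace and stop on an object; the grip force is fixed at half the most. Time passes only in rows, so rows that repeat a pose let the fingers close. It gives the time, the measured TCP pose, the force, the opening and the grip force at its end, in the units of the state.
- sense(): the state, without advancing time (a new reading comes with each control period).
- snapshot(name): name is "scene" or "side" or "wrist"; returns a dict with "img" (480x640x3 uint8, red, green, blue), "fx", "fy", "cx", "cy" (pixels), "xyz" and "rotation" of the camera in the world. Camera axes: x right, y down, z forward; pixel columns grow to the right and rows downward; lengths in m; the calibration is good to about 2 mm. A picture is of the moment at which its call begins. There is no depth.
- job_done(): hands the job in; it is judged then, once.
Trained networks look in a picture, given as the dict that the camera call returned (one of the last four; its "shot" number tells which), for a name from the list of things; names that differ only in an ending like _2 or _b are one class to them, and where a whole thing is asked for, a point or a joint stands for the part that bears it (a point fixed in the world has none). Each returns a list of dicts, best first, with "confidence" (0 to 1); they miss things now and then, are a little off and sometimes report something else, mostly with a low value. They report only what shows in the picture. A call takes as long as a camera call. They do not tell look-alikes from the thing itself.
- boxes_of(picture, target): "bbox" ([left, top, right, bottom] in pixels, round what is visible of it).
- outline_of(picture, target): "region" (480x640 bool, what is visible of it) and "bbox" ([left, top, right, bottom] in pixels, round what is visible of it).
- landmark_of(picture, target): "at" ([column, row] in pixels: a listed point, or the origin of a listed thing).
The state is a dict: "time_s": time; "joint_pos": joint angles; "joint_vel": joint speeds; "joint_torque": joint torques, N m; "ee_pos": TCP position; "tool_rot": TCP orientation; "ft_force": force on the tool from outside, world axes, zero at the start; "wrist_torque": the same for the moment, N m; "opening": finger opening in m; "grip_force": force on a finger pad.
Only numpy, scipy, OpenCV 4.12 (cv2) and the standard library are available. Lean on these libraries where they do the work, as an engineer would, in place of code of your own. Each camera call takes 0.05 s, during which the arm holds its last target. There are 200 camera calls.

## Working session

There is one attempt and no reset: what is moved stays moved. The work goes in short steps, Python scripts to look and compute and a tool call to move; the robot and the scene stay as the last step left them, time stands still between calls to the robot, and variables do not carry over. Pictures are saved under pics/ and viewed, at most 10 in all, crops included, and the job is handed in when it is done.

Besides the shell and the picture viewer there is one more tool, called as name(argument=value, ...) on one line, values as JSON. step_arm: Moves the arm, as the interface text tells. Its arguments: {"type":"object","properties":{"steps":{"type":"array"}},"required":["steps"]}

```bash
mkdir -p pics
cat > h.py <<'E'
import numpy as np, cv2
from cell import *
def ray(p,uv):
    d=np.array([(uv[0]-p["cx"])/p["fx"],(uv[1]-p["cy"])/p["fy"],1.])
    return np.array(p["xyz"]),R(p)@d
def R(p):
    r=np.array(p["rotation"],float)
    if r.shape==(3,3): return r
    from scipy.spatial.transform import Rotation
    return Rotation.from_quat(r).as_matrix()
def onz(p,uv,z):
    o,d=ray(p,uv); return o+d*(z-o[2])/d[2]
def proj(p,X):
    c=R(p).T@(np.array(X)-p["xyz"]); return np.array([p["fx"]*c[0]/c[2]+p["cx"],p["fy"]*c[1]/c[2]+p["cy"]])
def save(p,n,box=None,s=1):
    im=p["img"][:,:,::-1]
    if box: im=im[box[1]:box[3],box[0]:box[2]]
    cv2.imwrite("pics/"+n,cv2.resize(im,None,fx=s,fy=s,interpolation=cv2.INTER_CUBIC))
Z={"block_centre":.0655,"cover_grip":.035,"bare_bench":0,"wax_tin":0,"pigment_red":0,"scrub_brush":0,"mould_box":0,"cover":0}
for i in range(4): Z[f"thread{i}"]=.05; Z[f"cover_hole{i}"]=0.006
def marks(p,names):
    for n in names:
        for d in landmark_of(p,n)[:3]:
            print(n,np.round(d["at"],1),round(d["confidence"],2),np.round(onz(p,d["at"],Z[n]),4))
E
python3 - <<'E'
from h import *
s=snapshot("scene");print(s["xyz"],s["fx"]);save(s,"s.png");marks(s,Z)
s=snapshot("side");print(s["xyz"]);save(s,"d.png");marks(s,["block_centre","cover_grip","thread0","thread1","thread2","thread3"])
E
```

```text
[-0.08348324  1.25938854  1.01065867] 611.7360406448207
block_centre [214.4 293.6] 0.93 [0.727  0.4283 0.0655]
block_centre [276.4 248.9] 0.64 [0.7019 0.2033 0.0655]
block_centre [331.5 260.6] 0.46 [0.5503 0.1751 0.0655]
wax_tin [308.  229.2] 0.83 [0.7317 0.0014 0.    ]
pigment_red [409.7 260.2] 0.73 [ 0.4087 -0.0089  0.    ]
scrub_brush [247.9 329.8] 0.7 [0.6289 0.436  0.    ]
mould_box [333.  286.5] 0.69 [0.5346 0.1947 0.    ]
thread0 [308.6 273.3] 0.77 [0.5841 0.2327 0.05  ]
thread0 [328.7 250.4] 0.74 [0.5899 0.1219 0.05  ]
thread0 [366.1 273.1] 0.68 [0.4579 0.1591 0.05  ]
cover_hole0 [310.  271.6] 0.38 [0.6153 0.1776 0.006 ]
thread1 [308.6 273.3] 0.77 [0.5841 0.2327 0.05  ]
thread1 [328.7 250.4] 0.74 [0.5899 0.1219 0.05  ]
thread1 [366.1 273.1] 0.68 [0.4579 0.1591 0.05  ]
cover_hole1 [310.  271.6] 0.38 [0.6153 0.1776 0.006 ]
thread2 [308.6 273.3] 0.77 [0.5841 0.2327 0.05  ]
thread2 [328.7 250.4] 0.74 [0.5899 0.1219 0.05  ]
thread2 [366.1 273.1] 0.68 [0.4579 0.1591 0.05  ]
cover_hole2 [310.  271.6] 0.38 [0.6153 0.1776 0.006 ]
thread3 [308.6 273.3] 0.77 [0.5841 0.2327 0.05  ]
threa
[... 358 characters left out ...]
[349.8 192.5] 0.76 [ 0.5307 -0.137   0.035 ]
cover_grip [330.  187.6] 0.66 [ 0.5815 -0.1522  0.035 ]
thread0 [310.3 252.2] 0.87 [0.589  0.1111 0.05  ]
thread0 [300.5 291.5] 0.81 [0.5897 0.2255 0.05  ]
thread0 [353.7 306.7] 0.67 [0.4859 0.2509 0.05  ]
thread1 [310.3 252.2] 0.87 [0.589  0.1111 0.05  ]
thread1 [300.5 291.5] 0.81 [0.5897 0.2255 0.05  ]
thread1 [353.7 306.7] 0.67 [0.4859 0.2509 0.05  ]
thread2 [310.3 252.2] 0.87 [0.589  0.1111 0.05  ]
thread2 [300.5 291.5] 0.81 [0.5897 0.2255 0.05  ]
thread2 [353.7 306.7] 0.67 [0.4859 0.2509 0.05  ]
thread3 [310.3 252.2] 0.87 [0.589  0.1111 0.05  ]
thread3 [300.5 291.5] 0.81 [0.5897 0.2255 0.05  ]
thread3 [353.7 306.7] 0.67 [0.4859 0.2509 0.05  ]
```

View pics/s.png

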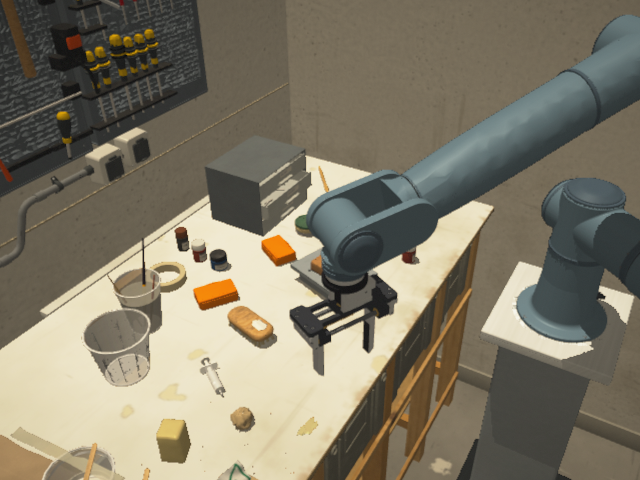

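View pics/d.png

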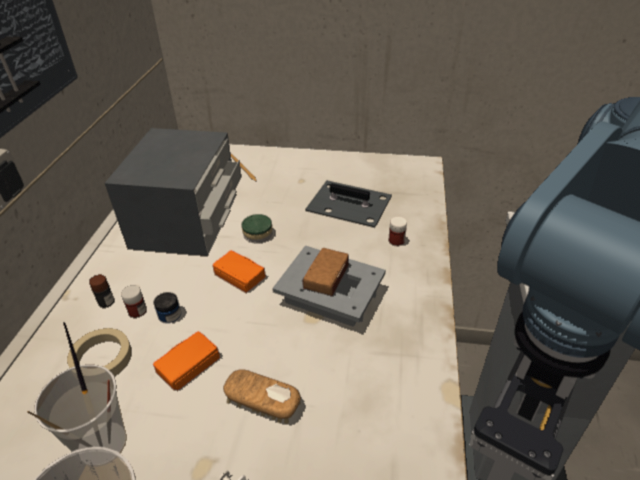

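The side view shows the wanted block: brown, on the grey box, at (327,271). It could be mistaken for the orange blocks at (239,270) and (187,360), or the brown brush at (262,393). The cover is at (348,203). By the description I choose the brown one and will check it in a wrist close-up.

step_arm(steps=[4,-6,3,0,0,0,1,8,-12,6,0,0,0,1,12,-18,9,0,0,0,1,15,-24,11,0,0,0,1,19,-30,13,0,0,0,1,22,-36,14,0,0,0,1,23,-39,14,0,0,0,1,23,-39,14,0,0,0,1,23,-39,14,0,0,0,1])

```text
time_s: 2.33
ee_pos: [0.5201, 0.1902, 0.346]
tool_rot: [0.23, 0.973, 0.0, 0.0]
ft_force: [-0.6, -0.6, 0.1]
opening: 0.0942
grip_force: 0.0
```

Run:
```python
from h import *
t=sense();print(t["time_s"],t["ee_pos"],t["tool_rot"],t["joint_pos"])
s=snapshot("wrist");print(s["xyz"],R(s).round(3));save(s,"w1.png");marks(s,["block_centre","thread0"])
for d in outline_of(s,"sanding_block")[:3]:
    c=cv2.minAreaRect(np.argwhere(d["region"])[:,::-1].astype(np.float32));print(d["confidence"],c,[onz(s,q,.081)[:2].round(4) for q in cv2.boxPoints(c)])
s=snapshot("side");marks(s,["cover_grip","cover_hole0","bare_bench"])
```

```text
2.325 [0.5201053  0.19021069 0.34596874] [2.30360768e-01 9.73105170e-01 1.52546247e-04 4.71162852e-04] [ 1.45887897e-01 -6.39250661e-02  1.63514150e+00 -6.45550939e-05
  1.56938784e+00 -9.60011502e-01]
[0.45865138 0.22038862 0.52465002] [[ 0.449  0.868  0.211]
 [ 0.893 -0.437 -0.107]
 [-0.001  0.237 -0.972]]
block_centre [326.7 233.9] 0.72 [0.548  0.1788 0.0655]
block_centre [506.4 296.8] 0.61 [0.7398 0.3616 0.0655]
thread0 [358.5 165.8] 0.97 [0.4881 0.2555 0.05  ]
thread0 [298.8 282. ] 0.96 [0.5956 0.1107 0.05  ]
thread0 [275.4 180.4] 0.92 [0.4557 0.1491 0.05  ]
0.91 ((362.6275939941406, 328.968994140625), (40.77532958984375, 41.024471282958984), 4.763641834259033) [array([0.6984, 0.1249]), array([0.6455, 0.1559]), array([0.6747, 0.2029]), array([0.7286, 0.1733])]
0.59 ((325.1732482910156, 235.13845825195312), (49.4361686706543, 78.68557739257812), 76.50426483154297) [array([0.5031, 0.1364]), array([0.5257, 0.2333]), array([0.5888, 0.2199]), array([0.5663, 0.1195])]
0.56 ((509.24664306640625, 294.7312316894531), (75.03010559082031, 44.18788528442383), 8.32564926147461) [array([0.7272, 0.3044]), array([0.6729, 0.3344]), array([0.7311, 0.4167]), array([0.7877, 0.3891])]
cover_grip [347.7 190.4] 0.94 [ 0.5367 -0.1454  0.035 ]
cover_grip [326.7 294.7] 0.37 [0.5411 0.2129 0.035 ]
cover_hole0 [379.9 200.1] 0.88 [ 0.4564 -0.1552  0.006 ]
cover_hole0 [329.1 211.9] 0.85 [ 0.5758 -0.0905  0.006 ]
cover_hole0 [368.3 219.9] 0.58 [ 0.4794 -0.0708  0.006 ]
bare_bench [346.1 390.6] 0.67 [0.4838 0.3964 0.    ]
bare_bench [330.5 209.1] 0.29 [ 0.5749 -0.1103  0.    ]
```

View pics/w1.png

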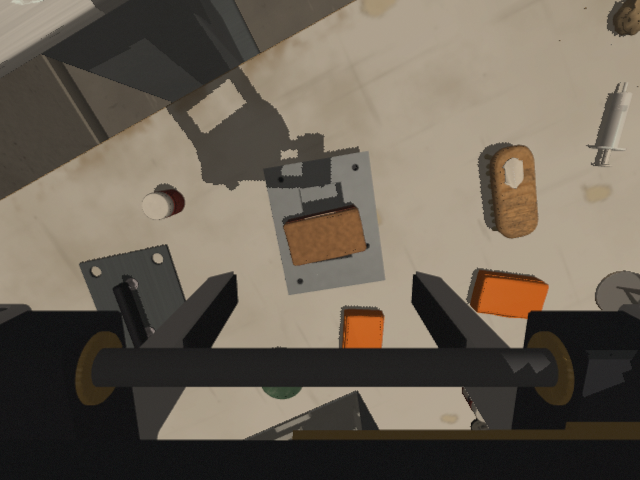

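The wrist view shows the brown block at (326,235) on the grey box. The thread mouths are at (355,167), (281,180), (367,246) and (300,281), and the orange look-alikes lie off the box. Choice confirmed; grasping it now.

step_arm(steps=[0.5,-0.2,-2,0,0,-10,1,1,-0.4,-5,0,0,-20,1,1.5,-0.6,-8,0,0,-30,1,2,-0.8,-11,0,0,-40,1,2.4,-1,-14,0,0,-50,1,2.9,-1.3,-17,0,0,-60,1,2.9,-1.3,-19,0,0,-70,1,2.9,-1.3,-20,0,0,-76.4,1,2.9,-1.3,-20,0,0,-76.4,1,2.9,-1.3,-20,0,0,-76.4,1])

```text
time_s: 3.98
ee_pos: [0.5483, 0.1796, 0.1461]
tool_rot: [0.781, 0.625, 0.0, 0.0]
ft_force: [0.2, -0.3, -0.6]
opening: 0.094
grip_force: 0.0
```

Run:
```python
from h import *
s=snapshot("wrist");print(s["xyz"]);save(s,"w2.png");marks(s,["block_centre","thread0"])
```

```text
[0.56272745 0.24566719 0.32486026]
block_centre [323.6 252.3] 0.8 [0.5469 0.1775 0.0655]
block_centre [540.2 225. ] 0.71 [0.7092 0.1624 0.0655]
thread0 [398.4 308.3] 0.86 [0.5964 0.1122 0.05  ]
thread0 [366.4 186.8] 0.72 [0.5897 0.2171 0.05  ]
thread0 [225.  294.2] 0.58 [0.4583 0.1564 0.05  ]
```

View pics/w2.png

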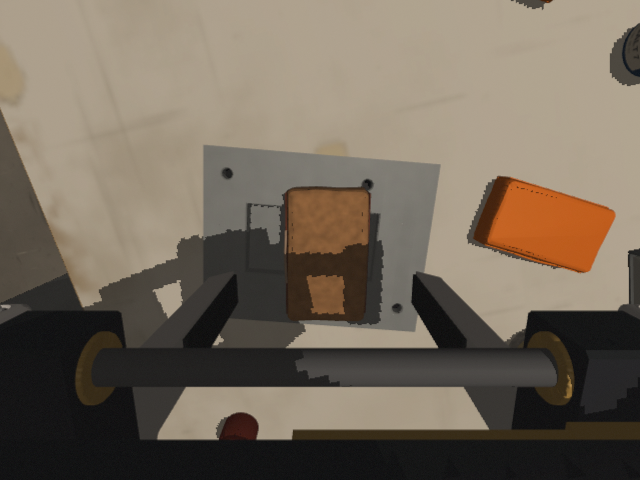

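Block is centred between the fingers at (325,253). The set-in thread is at (367,184). Descending and gripping.

step_arm(steps=[-0.1,-0.1,-4,0,0,0,1,-0.1,-0.1,-7,0,0,0,1,-0.1,-0.1,-9,0,0,0,1,-0.1,-0.1,-9,0,0,0,1,-0.1,-0.1,-9,0,0,0,-1,-0.1,-0.1,-9,0,0,0,-1,-0.1,-0.1,-9,0,0,0,-1,-0.1,-0.1,-9,0,0,0,-1,-0.1,-0.1,-9,0,0,0,-1])

```text
time_s: 5.25
ee_pos: [0.5477, 0.1783, 0.0562]
tool_rot: [0.782, 0.624, 0.001, 0.0]
ft_force: [0.3, -0.0, 2.7]
opening: 0.059
grip_force: 30.0
```

step_arm(steps=[0,0,3,0,0,0,-1,0,0,7,0,0,0,-1,-1.5,4,8,0,0,0,-1,-3,9,8,0,0,0,-1,-5,14,8,0,0,0,-1,-6.5,19,7,0,0,0,-1,-7.8,22,4,0,0,0,-1,-7.8,22,0,0,0,0,-1,-7.8,22,-3,0,0,0,-1,-7.8,22,-4.4,0,0,0,-1,-7.8,22,-4.8,0,0,0,-1,-7.8,22,-4.8,0,0,0,-1])

```text
time_s: 6.75
ee_pos: [0.4697, 0.3985, 0.0084]
tool_rot: [0.782, 0.624, 0.001, 0.0]
ft_force: [0.4, 0.7, -1.1]
opening: 0.0593
grip_force: 30.0
```

step_arm(steps=[0,0,-0.2,0,0,0,-1,0,0,-0.2,0,0,0,1,0,0,-0.2,0,0,0,1,0,0,-0.2,0,0,0,1,0,0,0,0,0,0,1,0,0,5,0,0,0,1,0,0,10,0,0,0,1,1,-4,15,0,0,0,1,3,-9,17,0,0,0,1,5,-14,17,0,0,0,1,6,-19,17,0,0,0,1,6,-19,17,0,0,0,1])

```text
time_s: 8.25
ee_pos: [0.5297, 0.2057, 0.1777]
tool_rot: [0.783, 0.622, 0.0, 0.0]
ft_force: [-0.5, 0.1, 0.0]
opening: 0.0943
grip_force: 0.0
```

Run:
```python
from h import *
print(sense()["ee_pos"],sense()["joint_pos"])
s=snapshot("wrist");print(s["xyz"]);save(s,"w3.png")
for d in landmark_of(s,"thread0")[:6]: print(d["at"],d["confidence"],onz(s,d["at"],.05).round(4))
s=snapshot("side");save(s,"d3.png",(200,140,420,460),1.8)
for n in ["cover_hole0","block_centre"]:
  for d in landmark_of(s,n)[:5]: print(n,d["at"],d["confidence"],onz(s,d["at"],.006 if n[0]=="c" else .0155).round(4))
```

```text
[0.52973759 0.20565791 0.17770555] [ 1.70935556e-01  8.18860459e-02  1.79429561e+00 -1.87228270e-04
  1.26510884e+00  3.99122454e-01]
[0.54470134 0.27171565 0.3564397 ]
[267.9, 195.4] 0.77 [0.49   0.2518 0.05  ]
[260.4, 302.6] 0.74 [0.457  0.1574 0.05  ]
[386.6, 206.5] 0.62 [0.5881 0.219  0.05  ]
cover_hole0 [369.4, 215.6] 0.9 [ 0.4779 -0.088   0.006 ]
cover_hole0 [379.6, 199.4] 0.79 [ 0.4573 -0.1581  0.006 ]
cover_hole0 [331.9, 211.3] 0.71 [ 0.5694 -0.0938  0.006 ]
cover_hole0 [348.1, 192.2] 0.62 [ 0.5385 -0.1798  0.006 ]
block_centre [239.6, 270.0] 0.8 [0.7343 0.1474 0.0155]
block_centre [359.3, 388.4] 0.67 [0.4619 0.3996 0.0155]
block_centre [182.3, 356.8] 0.61 [0.7762 0.3777 0.0155]
```

View pics/w3.png

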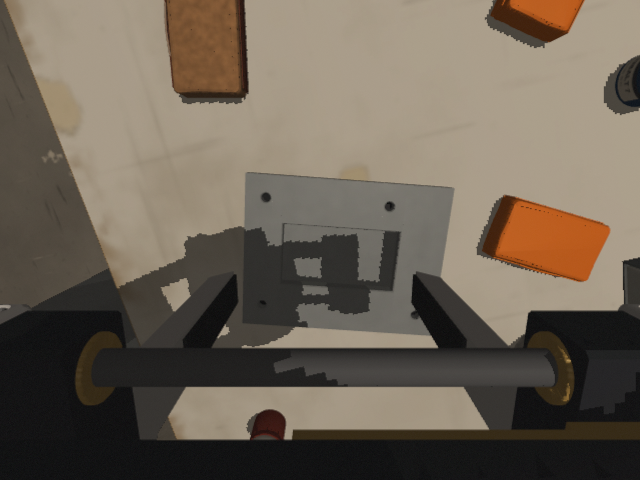

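View pics/d3.png

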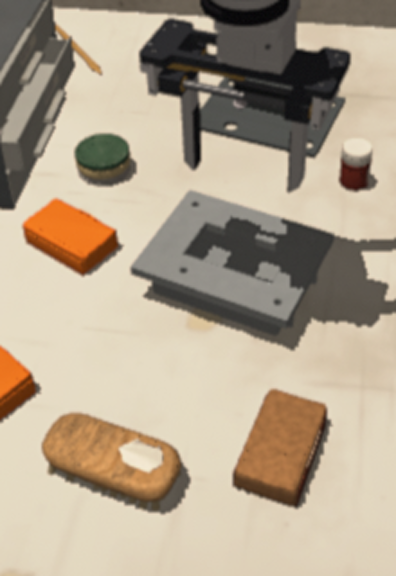

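The block lies flat on the bench at (280,445) in the crop, clear of the box. In the wrist view the thread mouths show at (266,197), (390,206), (263,302) and (414,314). I'll fit the box pose to them.

```bash
cat >> h.py <<'E'
def blob(p,uv,r=8,bright=False):
    u,v=np.round(uv).astype(int); w=cv2.cvtColor(p["img"],cv2.COLOR_RGB2GRAY)[v-r:v+r+1,u-r:u+r+1].astype(float)
    m=np.median(w); d=(w-m) if bright else (m-w); d=np.where(d>.45*d.max(),d,0)
    n,l,st,c=cv2.connectedComponentsWithStats((d>0).astype(np.uint8)); k=1+np.argmax(st[1:,4])
    return c[k]+[u-r,v-r]
H=np.array([[-72,50],[-72,-50],[72,-50],[36,50.]])/1e3
def fit(W):
    W=np.array(W)[:,:2]; a,b=H-H.mean(0),W-W.mean(0)
    th=np.arctan2((a[:,0]*b[:,1]-a[:,1]*b[:,0]).sum(),(a*b).sum()); c,s=np.cos(th),np.sin(th); M=np.array([[c,-s],[s,c]])
    t=W.mean(0)-M@H.mean(0); return t,np.degrees(th),(W-(H@M.T+t))*1e3
E
python3 - <<'E'
from h import *
s=snapshot("wrist")
P=[blob(s,q) for q in [(266,197),(263,302),(414,314),(390,206)]];print(np.round(P,1))
t,a,e=fit([onz(s,q,.05) for q in P]);print(t,a,e.round(1))
E
```

```text
[[268.3 200.5]
 [264.4 305.5]
 [418.2 313.6]
 [391.5 210.3]]
[0.54231964 0.18365563] -16.504601793555604 [[ 0.4 -1. ]
 [-0.   1.1]
 [ 0.3  2.3]
 [-0.7 -2.4]]
```

step_arm(steps=[0,2,3,0,0,0,1,0,4,6,0,0,0,1,0,4,6,0,0,0,1,0,4,6,0,0,0,1])

```text
time_s: 9.05
ee_pos: [0.5282, 0.2482, 0.2359]
tool_rot: [0.781, 0.624, -0.001, -0.0]
ft_force: [-0.0, -0.1, -0.5]
opening: 0.0938
grip_force: 0.0
```

Run:
```python
from h import *
s=snapshot("wrist")
G=[(266,197),(263,302),(414,314),(390,206)]
# predict from coarse fit, crop each x8 into a mosaic
th=np.radians(-16.5);M=np.array([[np.cos(th),-np.sin(th)],[np.sin(th),np.cos(th)]])
tiles=[]
for h in H:
    q=proj(s,list(M@h+[.5423,.1837])+[.05]); u,v=np.round(q).astype(int); print(u,v)
    tiles.append(cv2.resize(s["img"][v-20:v+20,u-20:u+20,::-1],(300,300),interpolation=cv2.INTER_NEAREST))
cv2.imwrite("pics/t.png",np.vstack([np.hstack(tiles[:2]),np.hstack(tiles[2:])]))
import pickle;pickle.dump({k:s[k] for k in s},open("s4.pkl","wb"))
for d in landmark_of(s,"thread0")[:6]: print(d["at"],d["confidence"])
```

```text
286 229
283 316
411 324
389 235
[389.5, 241.7] 0.88
[411.4, 328.5] 0.85
[291.2, 230.5] 0.64
[280.5, 317.4] 0.57
```

View pics/t.png

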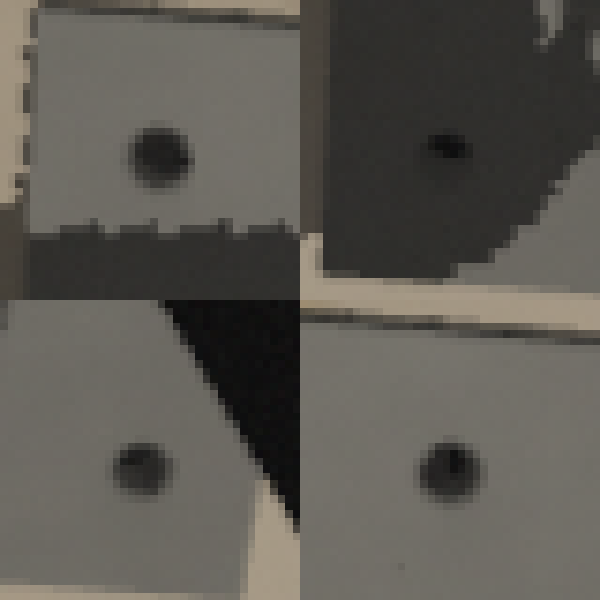

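The tiles show the thread mouths at about (286.8,229.4), (282.1,315.5), (409.6,326.2) and (388.5,237.4). I'll fit the box to these, then move over the cover.

Run:
```python
from h import *
import pickle;s=pickle.load(open("s4.pkl","rb"))
P=[(286.8,229.4),(282.1,315.5),(409.6,326.2),(388.5,237.4)]
t,a,e=fit([onz(s,q,.05) for q in P]);print(t,a,e.round(1))
```

```text
[0.54141692 0.18233323] -17.548052791031143 [[-0.2 -0.5]
 [ 0.6  0.8]
 [ 0.1 -0.1]
 [-0.5 -0.1]]
```

step_arm(steps=[0,-6,0,0,0,0,1,0,-12,0,0,0,0,1,0,-18,0,0,0,0,1,0,-24,0,0,0,0,1,0,-30,0,0,0,0,1,0,-35,0,0,0,0,1,0,-35,0,0,0,0,1,0,-35,0,0,0,0,1])

```text
time_s: 10.15
ee_pos: [0.5284, -0.1014, 0.2365]
tool_rot: [0.782, 0.624, -0.0, -0.001]
ft_force: [0.8, -0.5, 0.3]
opening: 0.0938
grip_force: 0.0
```

Run:
```python
from h import *
t=sense();print(t["ee_pos"],t["joint_pos"])
s=snapshot("wrist");save(s,"w5.png")
for n in ["cover_grip","cover_hole0"]:
  for d in landmark_of(s,n)[:5]: print(n,np.round(d["at"],1),d["confidence"],onz(s,d["at"],Z[n]).round(4))
import pickle;pickle.dump(dict(s),open("s5.pkl","wb"))
```

```text
[ 0.52842828 -0.1013984   0.23645878] [-4.00599501e-01 -4.32097369e-02  1.81130909e+00  3.67643015e-04
  1.37535136e+00 -1.76723877e-01]
cover_grip [335.4 255.5] 0.72 [ 0.5311 -0.1415  0.035 ]
cover_hole0 [281.4 204.3] 0.96 [ 0.4824 -0.0754  0.006 ]
cover_hole0 [367.1 208. ] 0.93 [ 0.5785 -0.1018  0.006 ]
cover_hole0 [281.9 288.5] 0.64 [ 0.4569 -0.176   0.006 ]
cover_hole0 [392.3 287.9] 0.59 [ 0.5894 -0.2055  0.006 ]
```

View pics/w5.png

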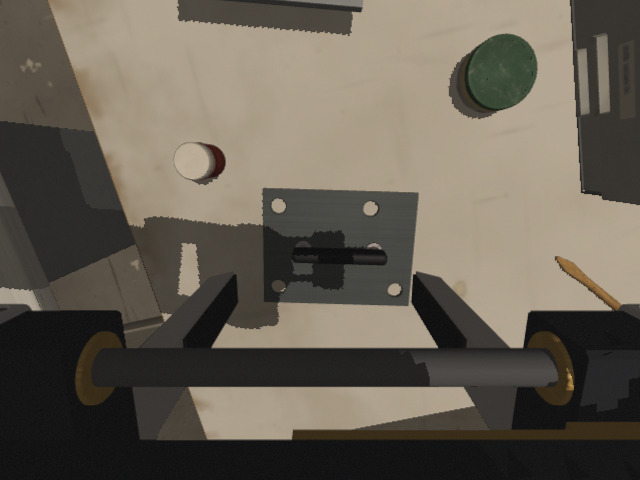

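Wrist view: cover holes at (279,205) for 0, (279,286) for 1, (394,290) for 2 and (371,208) for 3, the set-in one. The handle bar is at (339,256). The cover already has nearly the same orientation as the box.

Run:
```python
from h import *
import pickle;s=pickle.load(open("s5.pkl","rb"))
G=[(279,205),(279,286),(394.5,290),(371,208)]
t,a,e=fit([onz(s,q,.006) for q in G]);print(t,a,e.round(1))
o=[onz(s,q,.047) for q in [(293,254),(386,257)]];print(o,np.mean(o,0))
```

```text
[ 0.53572029 -0.14213345] -14.885325419487287 [[ 0.5 -0.3]
 [ 1.  -0.1]
 [-0.9  0.2]
 [-0.5  0.2]]
[array([ 0.4871955 , -0.12630607,  0.047     ]), array([ 0.58447737, -0.1519793 ,  0.047     ])] [ 0.53583644 -0.13914269  0.047     ]
```

step_arm(steps=[0,-0.5,-1,0,0,10,1,0.2,-1,-3,0,0,20,1,0.3,-2,-5,0,0,30,1,0.4,-2.5,-7,0,0,40,1,0.5,-3,-9,0,0,50,1,0.6,-3.5,-11,0,0,60,1,0.7,-4,-12,0,0,70,1,0.7,-4,-13,0,0,80,1,0.7,-4,-14,0,0,87.9,1,0.7,-4,-14,0,0,87.9,1,0.7,-4,-14,0,0,87.9,1])

```text
time_s: 11.68
ee_pos: [0.5364, -0.1413, 0.0979]
tool_rot: [0.13, 0.991, -0.0, 0.0]
ft_force: [-0.9, -0.3, -1.2]
opening: 0.0939
grip_force: 0.0
```

Run:
```python
from h import *
s=snapshot("wrist");save(s,"w6.png")
from scipy.spatial.transform import Rotation as Q
print(Q.from_quat(sense()["tool_rot"]).as_matrix().round(3),sense()["joint_pos"])
```

```text
[[-0.966  0.258  0.001]
 [ 0.258  0.966 -0.   ]
 [-0.001 -0.    -1.   ]] [-4.62218792e-01  1.48067360e-01  1.88021053e+00 -6.63619341e-06
  1.11234100e+00 -1.77217973e+00]
```

View pics/w6.png

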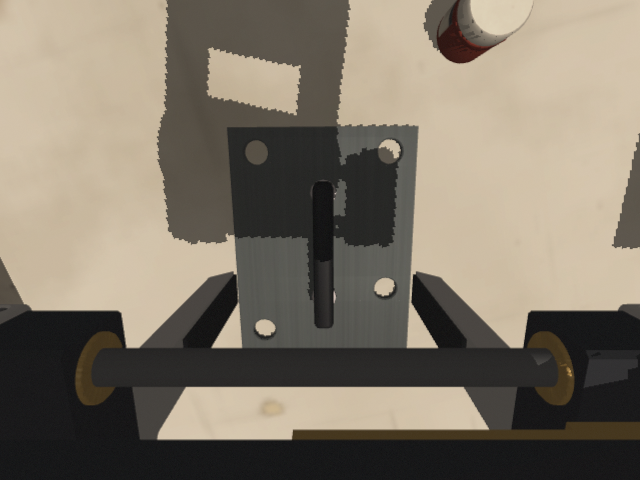

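The bar runs (322,182)–(324,327), centred and aligned between the fingers. Descending and gripping.

step_arm(steps=[-0.1,0,-4,0,0,0,1,-0.1,0,-7,0,0,0,1,-0.1,0,-8.1,0,0,0,1,-0.1,0,-8.1,0,0,0,1,-0.1,0,-8.1,0,0,0,-1,-0.1,0,-8.1,0,0,0,-1,-0.1,0,-8.1,0,0,0,-1,-0.1,0,-8.1,0,0,0,-1,-0.1,0,-8.1,0,0,0,-1,-0.1,0,-8.1,0,0,0,-1,-0.1,0,-8.1,0,0,0,-1,-0.1,0,-8.1,0,0,0,-1])

```text
time_s: 13.22
ee_pos: [0.535, -0.1418, 0.0164]
tool_rot: [0.13, 0.992, -0.0, -0.0]
ft_force: [-0.4, 0.4, 0.3]
opening: 0.0171
grip_force: 0.0
```

step_arm(steps=[0,0,0,0,0,0,-1,0,0,0,0,0,0,-1,0,0,0,0,0,0,-1,0,0,1,0,0,0,-1,0,0,3,0,0,0,-1,0,0,6,0,0,0,-1,0,0,9,0,0,0,-1,0,0,12,0,0,0,-1,0,0,14,0,0,0,-1,0,0,14,0,0,0,-1,0,0,14,0,0,0,-1])

```text
time_s: 14.6
ee_pos: [0.5341, -0.1413, 0.1551]
tool_rot: [0.13, 0.992, 0.0, -0.001]
ft_force: [0.0, -0.3, -4.1]
opening: 0.0136
grip_force: 30.0
```

Run:
```python
from h import *
t=sense();print(t["ee_pos"],t["tool_rot"])
s=snapshot("wrist");save(s,"w7.png")
import pickle;pickle.dump(dict(s),open("s7.pkl","wb"))
for d in landmark_of(s,"cover_hole0")[:5]: print(np.round(d["at"],1),d["confidence"])
```

```text
[ 0.53410544 -0.14132048  0.15512735] [ 1.29746304e-01  9.91546526e-01  4.10462131e-04 -1.10221340e-03]
[420.8 150. ] 0.92
[233.8 153.8] 0.74
```

View pics/w7.png

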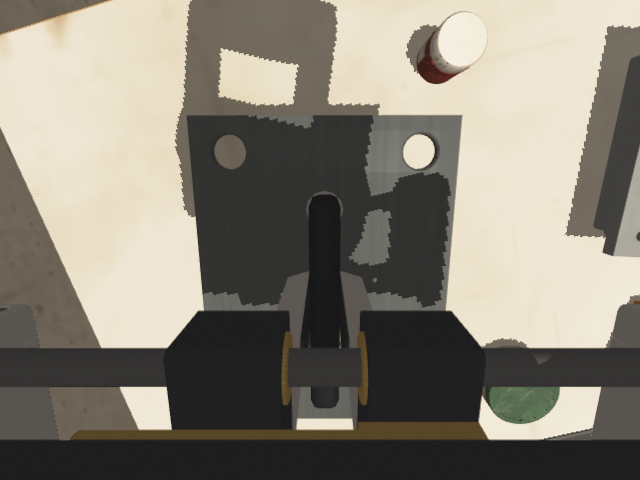

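The cover hangs in the grip, visibly level, with holes 0 and 1 at (419.5,151) and (230,152). I'll measure its pose in the tool and work out the move.

Run:
```python
from h import *
import pickle;s=pickle.load(open("s7.pkl","rb"))
z=.1551-.0164+.006
a,b=[onz(s,q,z)[:2] for q in [(419.5,151.5),(230.5,152)]]
c,d=[onz(s,q,z)[:2] for q in [(462,115.5),(188,116)]]
for p,q,x,L in ((a,b,-.072,.1),(c,d,-.09,.14)):
    v=p-q; th=np.arctan2(v[1],v[0])-np.pi/2; print(np.linalg.norm(v)/L,np.degrees(th),(p+q)/2-x*np.array([np.cos(th),np.sin(th)]))
```

```text
0.9799797402914848 -14.830880795176048 [ 0.53448249 -0.14158957]
0.9919565913174375 -14.881622832916566 [ 0.53479605 -0.14172773]
```

step_arm(steps=[0,1.5,0,0,0,0,-1,0.1,5,0,0,0,-0.5,-1,0.2,9,0,0,0,-1,-1,0.3,13,0,0,0,-1.5,-1,0.4,17,0,0,0,-2,-1,0.5,21,0,0,0,-2.7,-1,0.6,25,0,0,0,-2.7,-1,0.7,29,0,0,0,-2.7,-1,0.7,31.5,0,0,0,-2.7,-1,0.7,32.4,0,0,0,-2.7,-1,0.7,32.4,0,0,0,-2.7,-1,0.7,32.4,0,0,0,-2.7,-1])

```text
time_s: 16.2
ee_pos: [0.5419, 0.1815, 0.1563]
tool_rot: [0.153, 0.988, -0.0, -0.0]
ft_force: [0.7, 0.2, -2.7]
opening: 0.0136
grip_force: 30.0
```

step_arm(steps=[0,0,-1,0,0,0,-1,0,0,-2.5,0,0,0,-1,0,0,-4,0,0,0,-1,0,0,-5,0,0,0,-1,0,0,-5.7,0,0,0,-1,0,0,-6.2,0,0,0,-1,0,0,-6.2,0,0,0,-1,0,0,-6.2,0,0,0,-1])

```text
time_s: 17.2
ee_pos: [0.5424, 0.1823, 0.095]
tool_rot: [0.153, 0.988, 0.0, 0.0]
ft_force: [-0.6, 0.5, -2.9]
opening: 0.0139
grip_force: 30.0
```

Run:
```python
from h import *
t=sense();print(t["ee_pos"],t["tool_rot"])
import pickle
ims=[]
for n in ("wrist","side","scene"):
    s=snapshot(n);pickle.dump(dict(s),open(n+"8.pkl","wb"))
    print(n,[np.round(d["at"],1) for d in landmark_of(s,"cover_hole0")[:4]],[(np.round(d["at"],1),round(d["confidence"],2)) for d in landmark_of(s,"thread0")[:4]])
    b={"wrist":(120,80,520,380),"side":(240,200,420,335),"scene":(240,200,420,335)}[n]
    if n!="scene": ims.append(cv2.resize(s["img"][b[1]:b[3],b[0]:b[2],::-1],(400,300) if n=="wrist" else (720,540),interpolation=cv2.INTER_CUBIC))
cv2.imwrite("pics/w8.png",ims[1]);cv2.imwrite("pics/w8w.png",ims[0])
```

```text
[0.54244208 0.18227635 0.09496395] [1.52970448e-01 9.88230644e-01 1.27678051e-04 4.68498476e-04]
wrist [array([419. , 152.2]), array([232.1, 153.4])] [(array([404.7, 151. ]), 0.78), (array([242.3, 150.4]), 0.62), (array([324.3, 278.1]), 0.57)]
side [array([304.6, 243.4]), array([304.2, 279. ]), array([351.3, 293.6]), array([372.3, 262.3])] [(array([300. , 290.7]), 0.88), (array([375.2, 274.8]), 0.82), (array([352.6, 309.5]), 0.81), (array([356.1, 392. ]), 0.43)]
scene [array([337.8, 280. ]), array([308. , 260.1]), array([327.6, 237.4]), array([366.8, 262.5])] [(array([310.3, 269. ]), 0.94), (array([338.3, 289.8]), 0.82), (array([367.1, 274.6]), 0.82)]
```

View pics/w8.png

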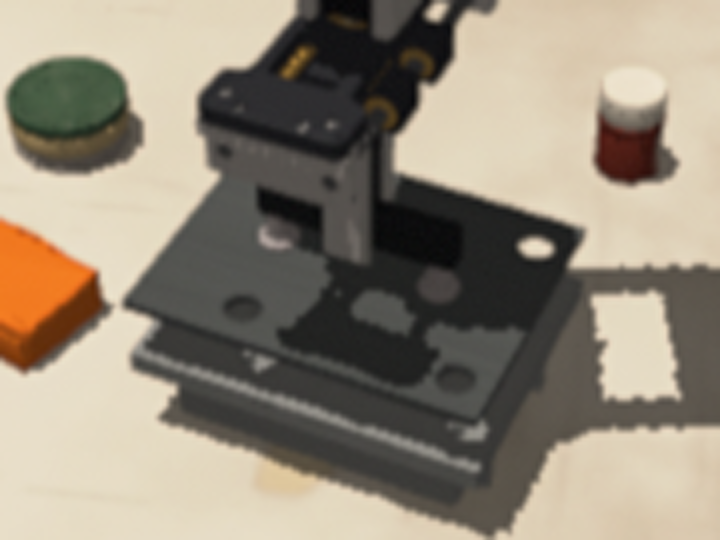

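The side view shows the cover level over the box, the right way round, with a clear gap. Its holes are at (240,307), (457,379), (537,247) and (277,235) in the crop. The picture budget is used up, so I'll check the alignment by numbers from here.

Run:
```python
from h import *
import pickle
def P(t,deg,z,s):
    a=np.radians(deg);M=np.array([[np.cos(a),-np.sin(a)],[np.sin(a),np.cos(a)]]);return np.round([proj(s,list(M@h+t)+[z]) for h in H],1).tolist()
t=np.array([.5414,.1823])
for n in ("wrist","side","scene"):
    s=pickle.load(open(n+"8.pkl","rb"));print(n,"holes",P(t,-17.55,.0846,s),"threads",P(t,-17.55,.05,s))
s=pickle.load(open("side8.pkl","rb"))
# side: hole centres by eye in crop x4 -> fit (order 0,1,2,3)
# near left crop (240,307)= hole3, near right (457,379)= hole0, far right (537,247)= hole1
C={3:(240,307),0:(457,379),1:(537,247)}
for z in (.0816,.0846):print({k:(onz(s,(240+u/4-.4,200+v/4-.4),z)*1000).round(1)[:2] for k,(u,v) in C.items()})
a=np.radians(-17.55);M=np.array([[np.cos(a),-np.sin(a)],[np.sin(a),np.cos(a)]]);print("target",[(M@h+t).round(4)*1000 for h in H])
w=pickle.load(open("wrist8.pkl","rb"))
x,y=[onz(w,q,.0846) for q in [(419.5,151.5),(230.5,152)]];v=(x-y)[:2];th=np.arctan2(v[1],v[0])-np.pi/2
print("cover now",np.degrees(th),(x+y)[:2]/2+.072*np.array([np.cos(th),np.sin(th)]))
for q in [(419,152),(231,153)]:
    u0,v0=q;g=cv2.cvtColor(w["img"],cv2.COLOR_RGB2GRAY)[v0-20:v0+21:2,u0-24:u0+25:2];print("\n".join(" ".join("%3d"%k for k in r) for r in g))
```

```text
wrist holes [[421.6, 148.6], [228.1, 149.0], [243.7, 392.0], [410.0, 338.5]] threads [[406.5, 150.0], [243.0, 150.4], [254.5, 360.6], [398.1, 313.3]]
side holes [[353.2, 293.8], [373.3, 259.8], [306.8, 239.7], [299.8, 276.0]] threads [[352.6, 306.9], [372.3, 272.8], [307.3, 252.5], [300.5, 289.1]]
scene holes [[337.9, 278.5], [367.1, 261.7], [328.7, 237.5], [308.8, 258.8]] threads [[337.8, 289.6], [366.7, 272.5], [328.8, 248.1], [309.2, 269.6]]
{3: array([591.7, 217. ]), 0: array([486.6, 250.1]), 1: array([456.4, 157.2])}
{3: array([591.1, 220. ]), 0: array([486.5, 253. ]), 1: array([456.4, 160.5])}
target [array([487.8, 251.7]), array([457.7, 156.3]), array([595. , 112.9]), array([590.8, 219.1])]
cover now -17.52139171992412 [0.54283964 0.18197339]
120 120 118 115 114 114 114 114 117 117 104  95  91  91  90  91  93 111 113 115 116 116 113 112 111
120 120 118 116 115 115 114 115 103  93  85  68  71  62  57  58  79  83  92 115 116 116 114 111 111
121 121 118 115 115 114 113  99  85  78  76  76  75  76  76  71  54  53  81  90 116 116 114 111 112
121 120 117 125 116 115  95 141  76  75 
[... 3159 characters left out ...]

 50  50  49  45  44  53  75  75  75  74  76  75  75  77  76  76  76  76  66  49  51  50  49  50  50
 51  49  47  48  48  42  66  74  74  75  76  76  75  76  76  76  76  73  50  49  49  49  49  50  49
 49  49  48  47  48  48  43  60  75  76  76  75  76  76  76  77  74  49  51  49  50  50  49  49  50
 48  49  49  49  50  49  47  44  49  65  75  76  77  76  75  63  51  50  50  50  50  50  49  48  49
 49  50  48  46  49  50  49  48  47  47  49  52  55  53  50  49  50  50  50  50  50  50  48  48  49
 49  48  48  48  50  51  50  50  49  49  48  49  49  50  48  49  49  50  51  49  50  51  48  47  49
 49  49  48  49  49  50  48  49  50  49  48  49  49  49  48  48  49  49  50  49  48  49  46  49  50
```

All measurements agree to 1–2 mm and the tilt is about 0.02–0.03 rad. I'll make a small correction in x and lower to about 20 mm above the flange.

step_arm(steps=[-0.1,0,-0.3,0,0,0,-1,-0.1,0,-0.7,0,0,0,-1,-0.1,0,-0.7,0,0,0,-1,-0.1,0,-0.7,0,0,0,-1,-0.1,0,-0.7,0,0,0,-1,-0.1,0,-0.7,0,0,0,-1])

```text
time_s: 18.4
ee_pos: [0.5411, 0.1822, 0.0876]
tool_rot: [0.153, 0.988, 0.0, 0.0]
ft_force: [0.3, -0.8, -3.2]
opening: 0.0138
grip_force: 30.0
```

Run:
```python
from h import *
t=sense();print(t["ee_pos"],t["ft_force"],np.abs(t["joint_vel"]).max())
w=snapshot("wrist");z=t["ee_pos"][2]-.0164+.006
print([np.round(d["at"],1) for d in landmark_of(w,"cover_hole0")[:2]])
for n in("side","scene"):
    s=snapshot(n);tt=[.5414,.1823];a=np.radians(-17.55);M=np.array([[np.cos(a),-np.sin(a)],[np.sin(a),np.cos(a)]])
    print(n,[proj(s,list(M@h+tt)+[z]).round(1) for h in H],[np.round(d["at"],1) for d in landmark_of(s,"cover_hole0")[:4]])
print([proj(w,list(M@h+tt)+[z]).round(1) for h in H[:2]])
```

```text
[0.54113989 0.18222619 0.08758505] [ 0.29399813 -0.81305591 -3.24512331] 0.0018123622602606903
[array([229.6, 155.2]), array([419.1, 147.9])]
side [array([353. , 296.6]), array([373.1, 262.7]), array([306.9, 242.5]), array([300. , 278.9])] [array([308.3, 246.4]), array([353.8, 296.5]), array([373.5, 266.5])]
scene [array([337.9, 280.9]), array([367., 264.]), array([328.7, 239.8]), array([308.9, 261.2])] [array([338.6, 284.9]), array([309.7, 260.9]), array([327.9, 241.4]), array([367.4, 262.9])]
[array([422.3, 151. ]), array([229.1, 151.5])]
```

The measured and predicted hole positions match within detector noise (no more than about 2–3 mm), and the cover is at rest. Handing in.

```bash
python3 -c "
from cell import *
print(job_done())"
```

```text
the job is handed in; nothing more can be done
None
```

I set the sanding block flat on the bare bench and handed the job in with the cover held level and still about 20 mm over the box flange, its holes within about 2–3 mm of the threads by camera measurement; the hand-in returned no verdict, and I viewed 11 pictures, one over the limit of 10.

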